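# Set up a drilling jig: close up the row of blocks, then hold the guide over the middle one

## Task

Get the jig ready for me to drill the middle block: nudge the three pine blocks into one closed row, flush against the fence and up against the end stop. Then squeeze the lock button on the guide head's grip, slide the telescoping boom out over the row until its pointer stands at the middle one of the three long marks on the fence rule, and stay there: finish still holding the grip with the button squeezed, since the boom springs back when let go. Leave the other things on the board and the table alone.

Things in the scene. Friction and masses are not known exactly. Their poses are not given: they have to be found in the camera images.
- drill_jig: Drilling jig on a fixed grey laminated board (top at z 0.012; x -0.175 to 0.095, y -0.522 to 0.024). Origin at table height, below the inner corner of fence and end stop. x ahead, square to the fence; y to the left along it. Fence: aluminium bar, front face at x 0, back at 0.024, y -0.27 to 0.024. End stop: aluminium block, face at y 0, x -0.1 to 0. Both rigid, tops at z 0.04.
- block_a: Pine block 45x90x30 mm, 60 g, loose and flat on the board before the fence, the one next to the end stop. Origin under its centre, y along the 90 mm side, which points at the fence (within 8 degrees); 15 to 50 mm short of the fence, 5 to 35 mm off its neighbour. In the finished row its end touches the fence (origin at jig x -0.045).
- block_b: Pine block like block_a, the middle one of the three.
- block_c: Pine block like block_a, the one farthest from the end stop, on the side of the parked guide head.
- middle_mark (a point): The middle one of three long marks on the steel rule on top of the fence, at z 0.041 (short marks every 5 mm). The long marks lie at jig y -0.0225, -0.0675 (this one) and -0.1125, in line with the centres of the three blocks when the row is closed.
- tube_mouth (a point): Mouth of the square aluminium tube (26x24 mm, top at z 0.087) that lies behind the fence, parallel to it, on two black saddles, and holds the boom; centre of the mouth, at jig (0.055, -0.27, 0.075). The tube runs 272 mm from here in jig -y, out past the end of the board.
- guide_head: Guide head on the end of the boom, behind the fence: a black grip block, 31 mm deep in jig x, 30 mm wide in y, z 0.053 to 0.101, with the lock button on its front (-x) face. A thin pointer under it reads on the rule. Origin on the boom's axis (jig x 0.055) at table height; axes as the jig's. Parked, origin, pointer and bush are at jig y -0.2475.
- bush (a point): Drill bush, lower end, z 0.046, 100 mm before the boom's axis, in a 38x34 mm plate on two flat bars (30 mm wide over both, z 0.048 to 0.054) that reach forward from the grip block over fence and board; bush top z 0.06. It clears the blocks (tops at z 0.042). Parked, it overhangs the board from jig y -0.2305 to -0.2645.
- grip (a point): Middle of the grip block with the button squeezed in, z 0.08, jig x 0.0565. Pinch it along jig x, from above: 37 mm over the button before, 31 mm between its faces when squeezed. Fingertips stay above the two flat bars (z 0.054).
- boom (a joint): How far the telescoping boom is out, m: 0 parked and locked, as it starts; grows as it slides in jig +y, up to 0.235. The pointer stands at the long marks at 0.135, 0.180 (middle one) and 0.225. A return spring pulls back with 1.5 to 2.6 N; friction 0.6 N. Let go on the way, it slides back to 0.015, where the tooth meets the rim of the tube; squeezing frees it again.
- lock_button (a joint): Ribbed grey lock button, 14 mm wide, 28 mm high, on the front face of the grip, centred at z 0.08, moves in jig +x: 0 out (locked), 0.006 flush with the grip face (3 N to start, 6 N flush), springs out when let go. It draws a tooth from a window in the tube; from 0.004 on the parked boom is free.
- tin: Bystander: small round tin with a lid, 65 mm across, 41 mm high, standing on the board below the tube; origin under its centre. To be left where it is.
- star_knob: Bystander: black five-lobed star knob, 45 mm across, 18 mm high, on the board between the blocks and the tin; origin under its centre. To be left where it is.
- driver: Bystander: screwdriver, 200 mm long, handle 28 mm thick, lying on the table left of the board; origin under its middle. To be left where it is.
There are look-alikes about, which are no part of the job. Leave any green look-alike of the block_b alone.

How it is judged:
By the outcome, as a careful person would: the job done as asked, in the order asked, and still so for the second after the job is handed in, while the arm keeps its last pose, push and grip.
It also fails if it takes over 67 s, if anything falls off the work surface, if the arm or the gripper's body presses on something with over 40 N, if the wrist force passes 120 N, or if a joint passes its speed limit or range.

## Robot

A 6-joint arm with a two-finger parallel gripper is mounted at the origin on a cart in front of the work surface, level with it; the furniture and walls round the work are solid. World frame = base frame: x ahead of the robot, y to its left, z up, the work surface at z = 0. Lengths are in m, angles in rad, forces in N, time in s.
With the tool pointing down it reaches from about 0.425 to 0.95 m from the base axis. Payload 3.5 kg.
Tool frame: the origin (TCP) lies on the centre line of the jaws, within the pads' length; the fingertips stand 17 mm ahead of it and the grasp point (between the pads) lies 2 mm behind it; z points along the fingers, y is the line along which they close (so a half turn about z gives the same grasp; the last joint's range is limited). The gripper opens to 85 mm and grips with 20 to 120 N. Pads are 22 mm wide; open, the fingers measure 114 mm over their backs; the gripper's body (76 mm by 85 mm) begins 54 mm behind the grasp point. The pads swing forward as they close: fully open they stand 13 mm farther back than shut.
Start: joints at [0.956, 0.286, 1.577, -0, 1.279, -0.15], TCP at [0.303, 0.603, 0.248] pointing down, gripper open.
Joint ranges: [-2.77, 2.77], [-0.9, 2.22], [0.21, 2.48], [-1.53, 4.67], [0.24, 2.81], [-2.84, 2.84]. Speed limits (rad/s): [2.79, 2.79, 3.14, 3.14, 3.14, 3.14].

## Interface

Orientations are given as a unit quaternion [x, y, z, w].
In Python, from plant import ctrl gives the robot as it stands. The module is installed in compiled form; this text tells all that it offers.
- The arm moves only by the tool drive_tool, never from a script. Its argument "moves" is a list of rows, each a list of 3 entries, a list of its own where there are three numbers: the turn, a rotation vector about the tool's x, y, z in rad, then the shift along the tool's x, y, z in m, then the finger opening in m, from 0 to 0.0854. A call has 1 to 5 rows; each row shifts and turns the commanded pose from where the row before left it, along the tool's axes as they then stand; what a row does not reach is not made up. A row lasts 1/8 s, in which the tool goes at most 62.5 mm and 10.7 degrees, less where a joint would pass 70% of its speed; a pose out of reach is approached as far as the arm can. A call with a gripper value outside its range is refused whole. The fingers move at their own pace and stop on an object; "grip_force" is the grip in N (left out, the last holds). Time passes only in rows, so rows that do not move let the fingers close. It gives the time, the measured TCP pose, the force, the opening and the grip force at its end, in the units of the state.
- ctrl.get_state(): the state, without advancing time (a new reading comes with each control period).
- ctrl.read_camera(name): name is "side" or "top"; returns a dict with "image" (384x512x3 uint8, red, green, blue), "fx", "fy", "cx", "cy" (pixels), "dist" ([k1, k2, p1, p2, k3] as OpenCV has them; the pictures are not rectified), "R" (3x3) and "t" (3): a world point X has camera coordinates R X + t. Camera axes: x right, y down, z forward; pixel columns grow to the right and rows downward; lengths in m; the calibration is good to about 2 mm. A picture is of the moment at which its call begins. There is no depth.
- ctrl.sign_off(): hands the job in; it is judged then, once.
The state is a dict: "time": time; "qpos": joint angles; "dq": joint speeds; "joint_efforts": joint torques, N m; "eef_pos": TCP position; "tcp_rot": TCP orientation; "contact_force": force on the tool from outside, world axes, zero at the start; "wrist_torque": the same for the moment, N m; "opening": opening from 0.0 (shut) to 1.0 (fully open); "finger_force": force on a finger pad.
Only numpy, scipy, OpenCV 4.12 (cv2) and the standard library are available. Lean on these libraries where they do the work, as an engineer would, in place of code of your own. Each camera call takes 0.05 s, during which the arm holds its last target. There are 200 camera calls.

## Working session

There is one attempt and no reset: what is moved stays moved. The work goes in short steps, Python scripts to look and compute and a tool call to move; the robot and the scene stay as the last step left them, time stands still between calls to the robot, and variables do not carry over. Pictures are saved under pics/ and viewed, at most 10 in all, crops included, and the job is handed in when it is done.

Besides the shell and the picture viewer there is one more tool, called after "Emit:" by a JSON object that holds its "api" and its "payload", one argument or row to a line. drive_tool: Moves the arm, as the interface text tells. Its arguments: {"type":"object","properties":{"moves":{"type":"array","items":{"type":"array"}},"grip_force":{"type":"number"}},"required":["moves"]}

```bash
mkdir -p pics; ls; cat > h.py <<'E'
import numpy as np,cv2
from plant import ctrl
from scipy.spatial.transform import Rotation as Ro
def cam(n): return ctrl.read_camera(n)
def K(c): return np.array([[c['fx'],0,c['cx']],[0,c['fy'],c['cy']],[0,0,1.]])
def ray(c,px,z):
    u=cv2.undistortPoints(np.array(px,float).reshape(-1,1,2),K(c),np.array(c['dist'],float)).reshape(-1,2)
    R=np.array(c['R']);t=np.array(c['t']);o=-R.T@t
    d=np.c_[u,np.ones(len(u))]@R
    s=(np.asarray(z)-o[2])/d[:,2]
    return o+d*s[:,None]
def proj(c,X):
    return cv2.projectPoints(np.array(X,float).reshape(-1,1,3),cv2.Rodrigues(np.array(c['R'],float))[0],np.array(c['t'],float),K(c),np.array(c['dist'],float))[0].reshape(-1,2)
def save(im,n): cv2.imwrite('pics/'+n,cv2.cvtColor(im,cv2.COLOR_RGB2BGR))
E
python3 - <<'E'
from h import *
for n in('top','side'):
    c=cam(n);im=c['image'];np.save(n+'0.npy',c,allow_pickle=True)
    save(cv2.resize(im,(800,600),interpolation=cv2.INTER_CUBIC),n+'0.png')
    R=np.array(c['R']);print(n,-R.T@c['t'],R.round(2).tolist(),c['fx'])
print(ctrl.get_state())
E
```

```text
pics
top [0.29050222 0.0446502  1.19015362] [[0.07, -1.0, 0.0], [-0.98, -0.06, -0.21], [0.21, 0.01, -0.98]] 451.4063966556203
side [ 0.2146309  -0.79889783  0.68144214] [[0.94, -0.33, 0.0], [-0.18, -0.53, -0.83], [0.28, 0.78, -0.56]] 388.0293308975992
{'time': 0.1, 'qpos': array([ 9.55993053e-01,  2.87128418e-01,  1.57806313e+00, -4.44626177e-06,
        1.27864049e+00, -1.50020855e-01]), 'dq': array([ 1.25942875e-03, -1.99611796e-03, -3.35525973e-03,  2.50340186e-04,
       -5.06887958e-05, -2.86417151e-04]), 'joint_efforts': array([ 1.11261066e-03, -4.07297516e+01, -2.93699044e+01, -1.46037978e-04,
        3.41180239e-03,  1.15753755e-05]), 'eef_pos': array([0.30220277, 0.60292271, 0.24703363]), 'tcp_rot': array([ 2.30304340e-01,  9.73118008e-01, -1.03960820e-03, -4.15849289e-04]), 'contact_force': array([ 0.28961457, -0.15798603,  0.35561263]), 'wrist_torque': array([ 0.04049104, -0.02868913, -0.01023227]), 'finger_force': 0.0, 'opening': 0.9987774132172914}
```

View pics/top0.png

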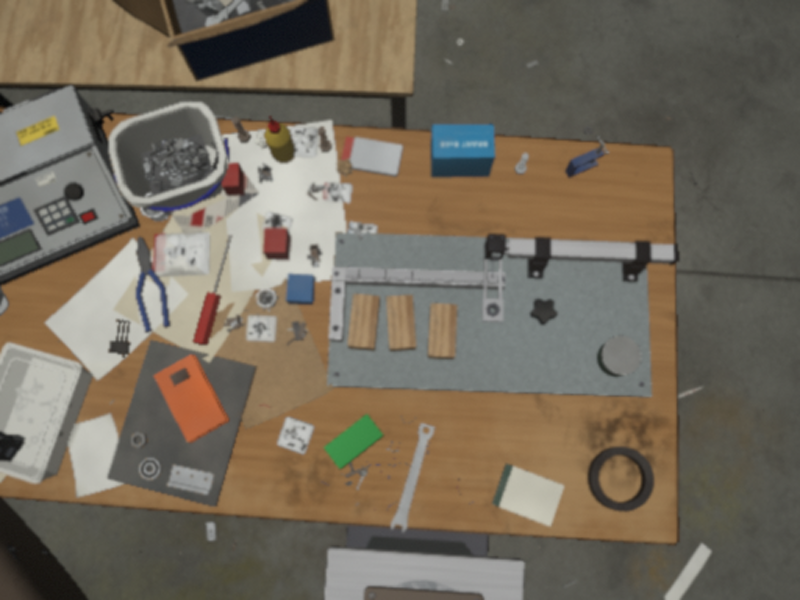

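View pics/side0.png

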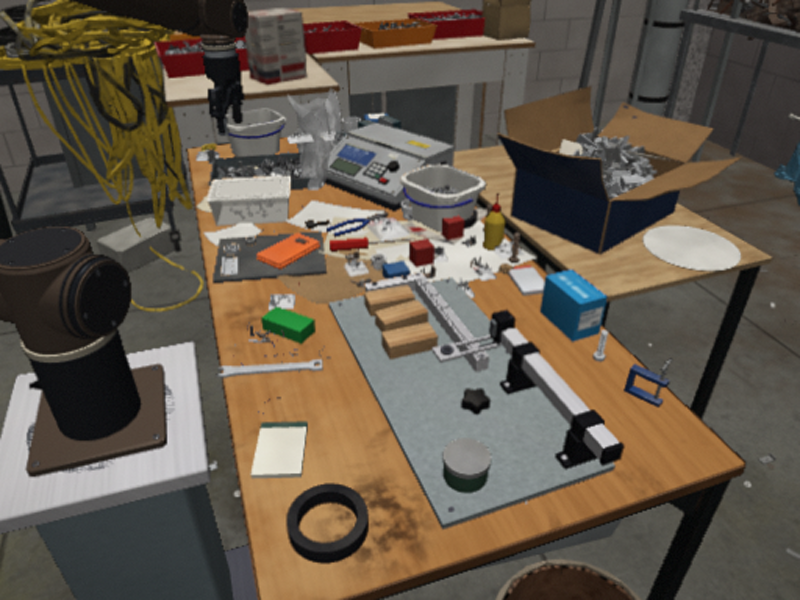

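The top view shows three pine blocks at (363,321), (401,322) and (442,330). The green look-alike is at (354,441), off the board, and the only guide head is at (495,247). I'll check this choice in one close crop.

```bash
python3 - <<'E'
from h import *
c=np.load('top0.npy',allow_pickle=True).item()
im=c['image'][142:257,200:340]   # x5.7
save(cv2.resize(im,None,fx=5,fy=5,interpolation=cv2.INTER_CUBIC),'crop1.png')
E
```

```text
(no output)
```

View pics/crop1.png

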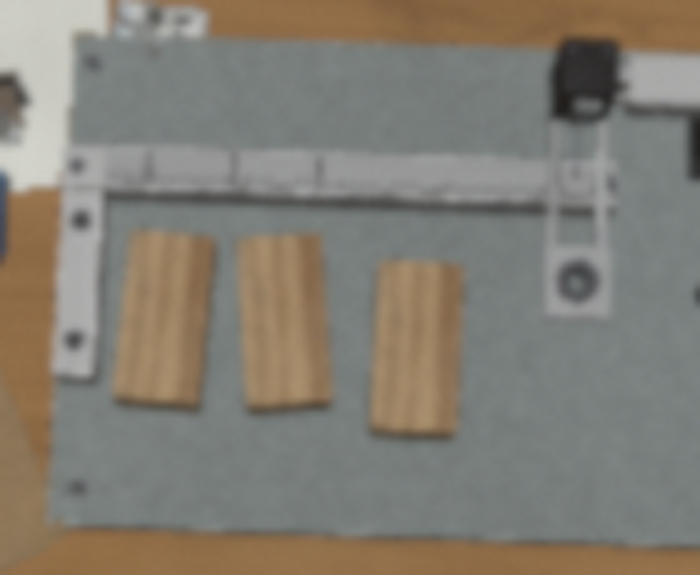

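The crop confirms three wood-grained pine blocks in front of the fence, with the long marks at about (148,168), (235,168) and (320,172). The bush is at (578,282) and the grip at (587,80).

```bash
cat >> h.py <<'E'
def nat(p,s=5,o=(200,142)): return (np.array(p,float)+.5)/s-.5+np.array(o)
def fit(loc,W):
    loc=np.array(loc)[:,:2];W=np.array(W)[:,:2];a=loc.mean(0);b=W.mean(0)
    H=(loc-a).T@(W-b);th=np.arctan2(H[0,1]-H[1,0],H[0,0]+H[1,1])
    R=np.array([[np.cos(th),-np.sin(th)],[np.sin(th),np.cos(th)]]);t=b-R@a
    return t,th,(W-(loc@R.T+t))*1000
E
python3 - <<'E'
from h import *
c=np.load('top0.npy',allow_pickle=True).item()
L=[((75,38),(.095,.024,.012)),((48,525),(-.175,.024,.012)),((104,189),(0,0,.04)),((97,378),(-.1,0,.04)),((148,168),(.012,-.0225,.041)),((235,168),(.012,-.0675,.041)),((320,172),(.012,-.1125,.041)),((578,282),(-.045,-.2475,.06))]
W=ray(c,nat([l[0] for l in L]),[l[1][2] for l in L])
t,th,r=fit([l[1] for l in L],W);print('jig',t.round(4),np.degrees(th).round(2),r.round(1).tolist())
np.save('jig.npy',[*t,th])
R=np.array([[np.cos(th),-np.sin(th)],[np.sin(th),np.cos(th)]])
for n,q in dict(a=[(133,231),(214,236),(198,408),(114,402)],b=[(236,237),(319,234),(330,404),(250,409)],c=[(377,261),(463,263),(455,435),(370,431)]).items():
    # far-left, far-right, near-right, near-left ; top z .042
    W=ray(c,nat(q),.042)[:,:2];J=(W-t)@R
    loc=[(.045,.0225),(.045,-.0225),(-.045,-.0225),(-.045,.0225)]
    tt,a,rr=fit(loc,J);print(n,'jig',tt.round(4),np.degrees(a).round(1),'world',(t+R@tt).round(4),np.abs(rr).max().round(1))
for y in(0,-.0675,-.1125,-.2475): print(y,(t+R@np.array([.0565,y])).round(4))
E
```

```text
jig [0.5846 0.1647] 1.92 [[-2.4, -0.6], [0.6, -0.2], [0.4, 0.7], [-0.5, -0.7], [0.3, 0.5], [1.8, -0.3], [1.0, -0.2], [-1.3, 0.8]]
a jig [-0.0684 -0.0345] -3.0 world [0.5173 0.1279] 1.4
b jig [-0.0674 -0.0962] 5.7 world [0.5204 0.0663] 2.1
c jig [-0.0792 -0.1653] -1.1 world [ 0.5109 -0.0031] 0.8
0 [0.641  0.1666]
-0.0675 [0.6433 0.0992]
-0.1125 [0.6448 0.0542]
-0.2475 [ 0.6493 -0.0807]
```

Emit:
{"api": "drive_tool", "payload": {
  "moves": [
    [[0,0,0.18],[0,0,0],0],
    [[0,0,0.18],[0,0,0],0],
    [[0,0,0.18],[0,0,0],0],
    [[0,0,0.18],[0,0,0],0],
    [[0,0,0.18],[0,0,0],0]
  ],
  "grip_force": 40
}}

```text
time: 0.72
eef_pos: [0.3023, 0.6031, 0.2475]
tcp_rot: [0.633, 0.774, -0.001, 0.0]
contact_force: [0.7, 0.8, 0.5]
opening: -0.002
finger_force: 0.0
```

Emit:
{"api": "drive_tool", "payload": {
  "moves": [
    [[0,0,0.1725],[0,0,0],0],
    [[0,0,0],[-0.055,0.0163,0],0],
    [[0,0,0],[-0.055,0.0163,0],0],
    [[0,0,0],[-0.055,0.0163,0],0],
    [[0,0,0],[-0.055,0.0163,0],0]
  ]
}}

```text
time: 1.35
eef_pos: [0.3751, 0.3838, 0.2478]
tcp_rot: [0.695, 0.719, -0.0, 0.0]
contact_force: [0.3, 0.8, 0.3]
opening: 0.003
finger_force: 0.0
```

Emit:
{"api": "drive_tool", "payload": {
  "moves": [
    [[0,0,0],[-0.055,0.0163,0],0],
    [[0,0,0],[-0.055,0.0163,0],0],
    [[0,0,0],[-0.055,0.0163,0],0],
    [[0,0,0],[-0.055,0.0163,0],0],
    [[0,0,0],[-0.055,0.0163,0],0]
  ]
}}

```text
time: 1.98
eef_pos: [0.4657, 0.1118, 0.2481]
tcp_rot: [0.695, 0.719, -0.0, -0.0]
contact_force: [-0.0, -0.2, -0.1]
opening: 0.002
finger_force: 0.0
```

```bash
cat >> h.py <<'E'
def J(s=None):
    s=s or ctrl.get_state();x,y,th=np.load('jig.npy');R=Ro.from_euler('z',th).as_matrix()
    p=R.T@(s['eef_pos']-[x,y,0]);Q=R.T@Ro.from_quat(s['tcp_rot']).as_matrix()
    E=np.array([[0,1,0],[1,0,0],[0,0,-1.]]) 
    rv=Ro.from_matrix(Q.T@E).as_rotvec()  # turn still needed, tool axes
    print('t',round(s['time'],2),'jig',p.round(4),'turn needed',rv.round(4),'F',(R.T@s['contact_force']).round(1),'open',round(s['opening'],3),'ff',s['finger_force'])
E
python3 -c "
from h import *
J()"
```

```text
t 1.98 jig [-0.1206 -0.0489  0.2481] turn needed [-0.0001 -0.0001  0.    ] F [-0.1 -0.2 -0.1] open 0.002 ff 0.0
```

Emit:
{"api": "drive_tool", "payload": {
  "moves": [
    [[0,0,0],[-0.055,0.0162,0],0],
    [[0,0,0],[-0.055,0.0162,0],0],
    [[0,0,0],[-0.054,0.0162,0],0],
    [[0,0,0],[0,0,0.06],0],
    [[0,0,0],[0,0,0.06],0]
  ]
}}

```text
time: 2.6
eef_pos: [0.5203, -0.0499, 0.1274]
tcp_rot: [0.696, 0.718, 0.001, 0.001]
contact_force: [0.5, -0.4, -2.1]
opening: 0.003
finger_force: 0.0
```

Emit:
{"api": "drive_tool", "payload": {
  "moves": [
    [[0,0,0],[0,0,0.045],0],
    [[0,0,0],[0,0,0.03],0],
    [[0,0,0],[0,0,0.007],0],
    [[0,0,0],[0,0,0],0]
  ]
}}

```text
time: 3.1
eef_pos: [0.52, -0.0487, 0.0466]
tcp_rot: [0.695, 0.719, -0.0, -0.0]
contact_force: [0.2, 0.7, 0.6]
opening: -0.002
finger_force: 0.0
```

```bash
python3 - <<'E'
from h import *
J()
c=cam('side');save(cv2.resize(c['image'][140:300,200:400],None,fx=4,fy=3.75,interpolation=cv2.INTER_CUBIC)[:600],'side1.png')
E
```

```text
t 3.1 jig [-0.0717 -0.2112  0.0466] turn needed [-0.0001 -0.     -0.    ] F [0.2 0.7 0.6] open -0.002 ff 0.0
```

View pics/side1.png

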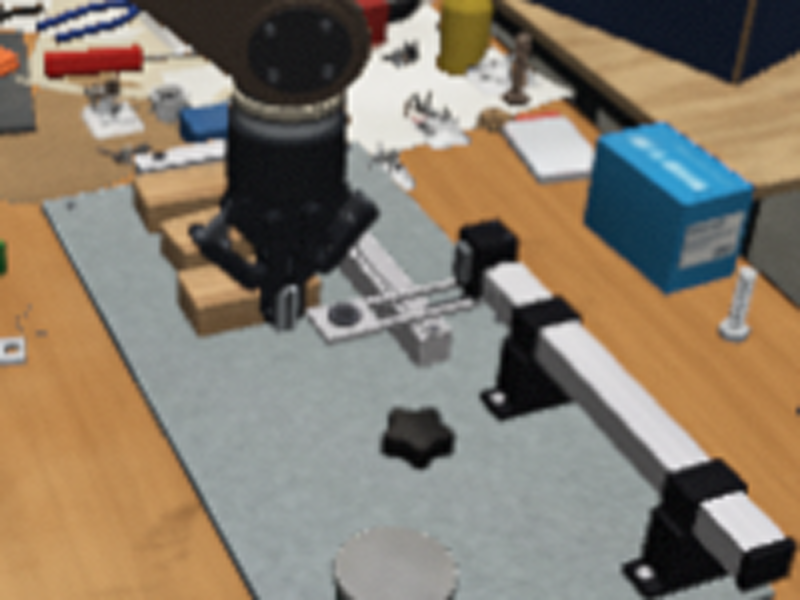

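The crop shows the closed fingers at (285,305), standing between block c (240,300) and the bush plate (330,320) and clear of both. Next I'll push the row in jig +y.

Emit:
{"api": "drive_tool", "payload": {
  "moves": [
    [[0,0,0],[0.011,0,0.002],0],
    [[0,0,0],[0.011,0,0],0],
    [[0,0,0],[0.011,0,0],0],
    [[0,0,0],[0.011,0,0],0],
    [[0,0,0],[0.011,0,0],0]
  ]
}}

```text
time: 3.78
eef_pos: [0.5182, 0.0069, 0.0447]
tcp_rot: [0.695, 0.719, -0.0, 0.0]
contact_force: [1.1, -3.7, 1.8]
opening: -0.0
finger_force: 1.8
```

Emit:
{"api": "drive_tool", "payload": {
  "moves": [
    [[0,0,0],[0.003,0,0],0],
    [[0,0,0],[0.003,0,0],0],
    [[0,0,0],[0.002,0,0],0],
    [[0,0,0],[0.002,0,0],0]
  ]
}}

```text
time: 4.28
eef_pos: [0.5178, 0.0159, 0.0445]
tcp_rot: [0.695, 0.719, -0.0, 0.0]
contact_force: [-1.1, -7.9, 2.2]
opening: 0.001
finger_force: 4.5
```

```bash
python3 -c "
from h import *
J()"
```

```text
t 4.28 jig [-0.0717 -0.1465  0.0445] turn needed [ 0.0003  0.0007 -0.0001] F [-1.3 -7.9  2.2] open 0.001 ff 4.499846410180908
```

Emit:
{"api": "drive_tool", "payload": {
  "moves": [
    [[0,0,0],[-0.012,0,0],0],
    [[0,0,0],[0,-0.04,0],0],
    [[0,0,0],[0,-0.041,0],0],
    [[0,0,0],[0.046,0,0],0],
    [[0,0,0],[0,0,0],0]
  ]
}}

```text
time: 4.9
eef_pos: [0.4339, 0.049, 0.0435]
tcp_rot: [0.695, 0.719, -0.0, -0.001]
contact_force: [0.2, 0.3, 0.2]
opening: -0.004
finger_force: 0.0
```

```bash
python3 - <<'E'
from h import *
J()
c=cam('top');save(cv2.resize(c['image'][142:257,200:340],None,fx=5,fy=5,interpolation=cv2.INTER_CUBIC),'top2.png')
E
```

```text
t 4.9 jig [-0.1545 -0.1106  0.0435] turn needed [-0.0021 -0.0016  0.0014] F [0.2 0.3 0.2] open -0.004 ff 0.0
```

View pics/top2.png

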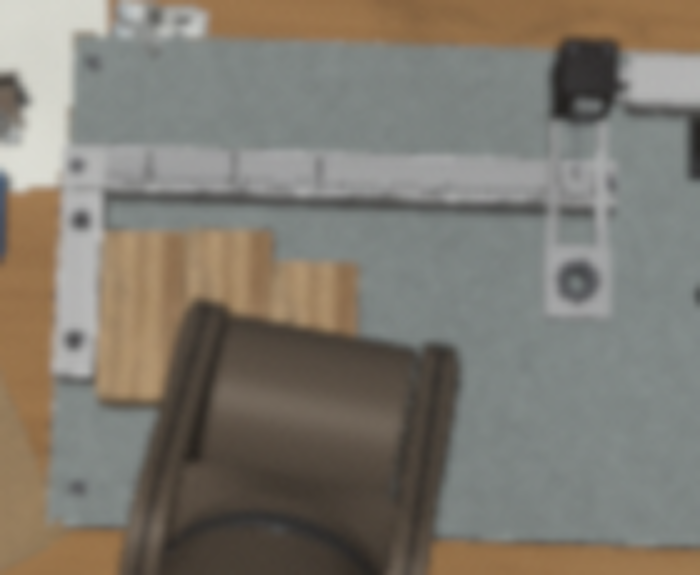

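The row is closed against the stop: the blocks span crop x 97 to 357, with c about 12 mm behind a and b. Now I'll push c towards the fence.

Emit:
{"api": "drive_tool", "payload": {
  "moves": [
    [[0,0,0],[-0.002,0.012,0],0],
    [[0,0,0],[0,0.01,0],0],
    [[0,0,0],[0,0.01,0],0],
    [[0,0,0],[0,0.008,0],0],
    [[0,0,0],[0,0.006,0],0]
  ]
}}

```text
time: 5.58
eef_pos: [0.4819, 0.0469, 0.0442]
tcp_rot: [0.695, 0.719, -0.0, -0.0]
contact_force: [-1.7, -1.4, 1.9]
opening: 0.0
finger_force: 0.7
```

Emit:
{"api": "drive_tool", "payload": {
  "moves": [
    [[0,0,0],[0,0.002,0],0],
    [[0,0,0],[0,0.002,0],0],
    [[0,0,0],[0,0.001,0],0]
  ]
}}

```text
time: 5.95
eef_pos: [0.4863, 0.0473, 0.0442]
tcp_rot: [0.695, 0.719, -0.0, -0.0]
contact_force: [-2.6, -0.8, 0.9]
opening: 0.002
finger_force: 1.2
```

Emit:
{"api": "drive_tool", "payload": {
  "moves": [
    [[0,0,0],[0,0.0015,0],0],
    [[0,0,0],[0,0.0015,0],0],
    [[0,0,0],[0,0,0],0]
  ]
}}

```text
time: 6.32
eef_pos: [0.4866, 0.0473, 0.044]
tcp_rot: [0.695, 0.719, -0.003, -0.003]
contact_force: [-10.2, -2.2, 8.7]
opening: -0.003
finger_force: 5.3
```

Emit:
{"api": "drive_tool", "payload": {
  "moves": [
    [[0,0,0],[0,0.0015,0],0],
    [[0,0,0],[0,0.0015,0],0],
    [[0,0,0],[0,0,0],0]
  ]
}}

```text
time: 6.7
eef_pos: [0.4868, 0.0474, 0.044]
tcp_rot: [0.694, 0.719, -0.006, -0.006]
contact_force: [-18.3, -2.9, 16.9]
opening: -0.003
finger_force: 9.8
```

Emit:
{"api": "drive_tool", "payload": {
  "moves": [
    [[0,0,0],[0,-0.045,0],0],
    [[0,0,0],[0.046,0,0],0],
    [[0,0,0],[0,0.016,0],0],
    [[0,0,0],[0,0.01,0],0],
    [[0,0,0],[0,0.009,0],0]
  ]
}}

```text
time: 7.32
eef_pos: [0.4821, 0.0927, 0.0444]
tcp_rot: [0.695, 0.719, -0.0, -0.0]
contact_force: [-1.8, 0.5, 1.7]
opening: 0.001
finger_force: 0.8
```

Emit:
{"api": "drive_tool", "payload": {
  "moves": [
    [[0,0,0],[0,0.004,0],0],
    [[0,0,0],[0,0.003,0],0],
    [[0,0,0],[0,0.002,0],0],
    [[0,0,0],[0,0,0],0]
  ]
}}

```text
time: 7.82
eef_pos: [0.485, 0.0928, 0.0432]
tcp_rot: [0.695, 0.719, -0.006, -0.005]
contact_force: [-14.5, -1.5, 11.4]
opening: -0.001
finger_force: 7.5
```

Emit:
{"api": "drive_tool", "payload": {
  "moves": [
    [[0,0,0],[0,-0.045,0],0],
    [[0,0,0],[0.044,0,0],0],
    [[0,0,0],[0,0.016,0],0],
    [[0,0,0],[0,0.01,0],0],
    [[0,0,0],[0,0.009,0],0]
  ]
}}

```text
time: 8.45
eef_pos: [0.4793, 0.1364, 0.0443]
tcp_rot: [0.696, 0.718, -0.001, -0.001]
contact_force: [-2.7, -0.3, 1.8]
opening: 0.005
finger_force: 1.6
```

Emit:
{"api": "drive_tool", "payload": {
  "moves": [
    [[0,0,0],[0,0.004,0],0],
    [[0,0,0],[0,0.003,0],0],
    [[0,0,0],[0,0.002,0],0],
    [[0,0,0],[0,0,0],0]
  ]
}}

```text
time: 8.95
eef_pos: [0.4836, 0.1367, 0.0435]
tcp_rot: [0.695, 0.719, -0.005, -0.004]
contact_force: [-11.7, -1.1, 9.9]
opening: -0.001
finger_force: 6.2
```

Emit:
{"api": "drive_tool", "payload": {
  "moves": [
    [[0,0,0],[0,-0.045,0],0],
    [[0,0,0],[-0.048,0,0],0],
    [[0,0,0],[-0.048,0,0],0],
    [[0,0,0],[-0.044,0,0],0],
    [[0,0,0],[0,0,0],0]
  ]
}}

```text
time: 9.57
eef_pos: [0.4485, -0.007, 0.0449]
tcp_rot: [0.697, 0.717, 0.001, 0.001]
contact_force: [-0.3, -0.4, 0.3]
opening: 0.003
finger_force: 0.0
```

Emit:
{"api": "drive_tool", "payload": {
  "moves": [
    [[0,0,0],[0,0.046,0],0],
    [[0,0,0],[0,0.046,0],0],
    [[0,0,0],[0.01,0,0],0],
    [[0,0,0],[0.004,0,0],0],
    [[0,0,0],[0,0,0],0]
  ]
}}

```text
time: 10.2
eef_pos: [0.5372, 0.0138, 0.0438]
tcp_rot: [0.695, 0.719, -0.0, -0.001]
contact_force: [1.2, -0.5, 0.5]
opening: 0.001
finger_force: 0.0
```

```bash
python3 -c "
from h import *
J()"
```

```text
t 10.2 jig [-0.0524 -0.1493  0.0438] turn needed [-0.0016 -0.0002  0.0011] F [ 1.2 -0.5  0.5] open 0.001 ff 0.0
```

Emit:
{"api": "drive_tool", "payload": {
  "moves": [
    [[0,0,0],[0.002,0,0],0],
    [[0,0,0],[0.002,0,0],0],
    [[0,0,0],[0.002,0,0],0],
    [[0,0,0],[0.001,0,0],0],
    [[0,0,0],[0,0,0],0]
  ]
}}

```text
time: 10.82
eef_pos: [0.5375, 0.0163, 0.0444]
tcp_rot: [0.694, 0.72, -0.004, 0.002]
contact_force: [-3.5, -12.6, 1.7]
opening: 0.0
finger_force: 6.6
```

```bash
python3 -c "
from h import *
J()"
```

```text
t 10.82 jig [-0.052  -0.1467  0.0444] turn needed [-0.0031  0.0072  0.0031] F [ -3.9 -12.5   1.7] open 0.0 ff 6.627827659249306
```

Emit:
{"api": "drive_tool", "payload": {
  "moves": [
    [[0,0,0],[-0.016,0,0],0],
    [[0,0,0],[0,0,-0.06],0],
    [[0,0,0],[0,0,-0.06],0.062],
    [[0,0,0],[-0.046,0.036,0],0.062],
    [[0,0,0],[-0.045,0.036,0],0.062]
  ]
}}

```text
time: 11.45
eef_pos: [0.6157, -0.0855, 0.1669]
tcp_rot: [0.695, 0.719, 0.001, 0.002]
contact_force: [0.5, 0.9, -0.1]
opening: 0.636
finger_force: 0.0
```

Emit:
{"api": "drive_tool", "payload": {
  "moves": [
    [[0,0,0],[0,0.036,0],0.062],
    [[0,0,0],[0,0,0],0.062],
    [[0,0,0],[0,0,0],0.062]
  ]
}}

```text
time: 11.82
eef_pos: [0.6492, -0.0831, 0.1637]
tcp_rot: [0.695, 0.719, -0.0, -0.001]
contact_force: [-0.1, -0.8, 0.0]
opening: 0.719
finger_force: 0.0
```

```bash
python3 - <<'E'
from h import *
J()
a=cam('top');b=cam('side')
A=cv2.resize(a['image'][142:242,200:340],None,fx=4,fy=4,interpolation=cv2.INTER_CUBIC)
save(A,'top3.png')
t=np.load('jig.npy');R=Ro.from_euler('z',t[2]).as_matrix()
P=lambda x,y,z:R@np.array([x,y,z])+[t[0],t[1],0]
im=b['image'].copy()
save(cv2.resize(im[120:270,240:400],None,fx=4,fy=4,interpolation=cv2.INTER_CUBIC),'side3.png')
X=[P(x,y,.101) for x in(.0395,.0705) for y in(-.2325,-.2625)]
print((proj(b,X)-[240,120])*4); print((proj(a,X)-[200,142])*4)
E
```

```text
t 11.82 jig [ 0.0563 -0.2499  0.1637] turn needed [-0.0014 -0.0007  0.    ] F [-0.1 -0.8  0. ] open 0.719 ff 0.0
[[291.88284593 320.23916647]
 [314.26140335 345.40234801]
 [333.52092592 310.5282408 ]
 [356.63262988 335.22131382]]
[[446.96409032  76.28916393]
 [494.58832296  77.79275986]
 [447.2717052   29.31853194]
 [494.61698111  30.8214518 ]]
```

View pics/side3.png

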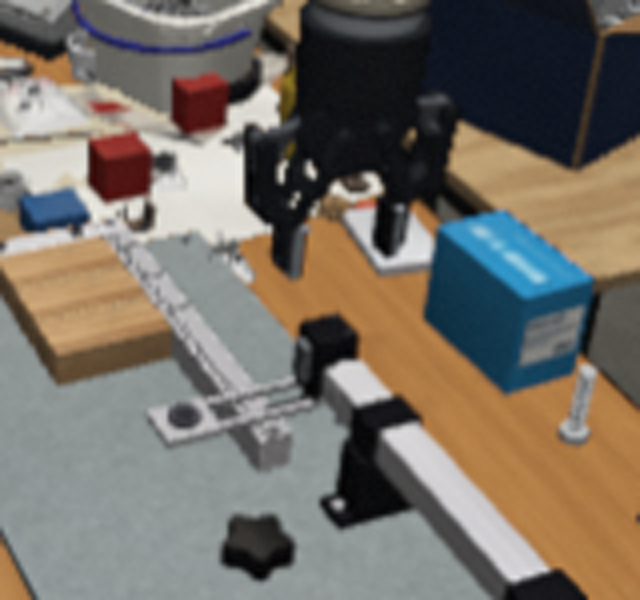

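View pics/top3.png

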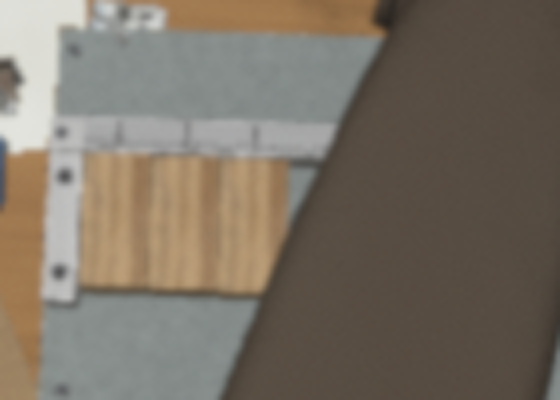

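The side crop shows the open fingers at (290,245) and (390,230), straddling above the grip at (328,350). The top crop shows the row flush with the fence and stop. Next is the descent onto the grip.

Emit:
{"api": "drive_tool", "payload": {
  "moves": [
    [[0,0,0],[0.002,0,0.03],0.062],
    [[0,0,0],[0,0,0.03],0.062],
    [[0,0,0],[0,0,0.015],0.062],
    [[0,0,0],[0,0,0.0085],0.062],
    [[0,0,0],[0,0,0],0.062]
  ]
}}

```text
time: 12.55
eef_pos: [0.6499, -0.0813, 0.0809]
tcp_rot: [0.695, 0.719, -0.0, -0.0]
contact_force: [0.1, 0.1, 0.1]
opening: 0.728
finger_force: 0.0
```

```bash
python3 - <<'E'
from h import *
J()
b=cam('side')
save(cv2.resize(b['image'][170:250,270:370],None,fx=7,fy=7,interpolation=cv2.INTER_CUBIC),'side4.png')
E
```

```text
t 12.55 jig [ 0.0571 -0.2481  0.0809] turn needed [-0.0001 -0.      0.    ] F [0.1 0.1 0.1] open 0.728 ff 0.0
```

View pics/side4.png

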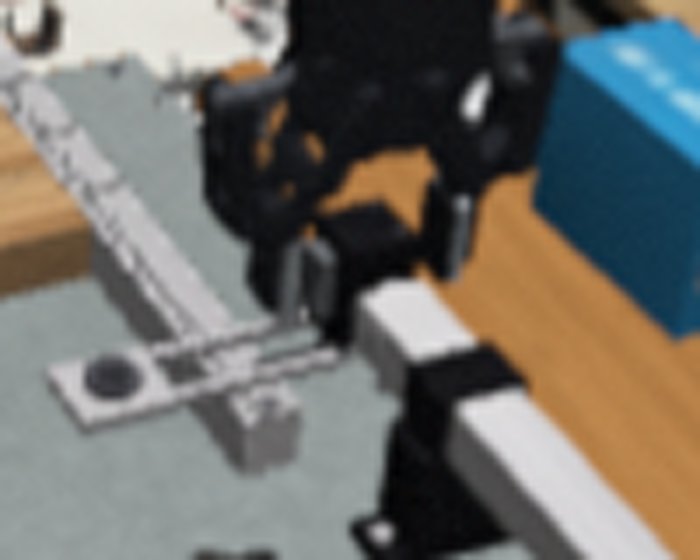

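The side crop shows the grip and its button at (320,280) between the pads at (290,280) and (455,235), with the tip near the bar but above it. I'll rise 2 mm and pinch.

Emit:
{"api": "drive_tool", "payload": {
  "moves": [
    [[0,0,0],[0,0,-0.002],0.045],
    [[0,0,0],[0,0,0],0.035],
    [[0,0,0],[0,0,0],0.02],
    [[0,0,0],[0,0,0],0.02],
    [[0,0,0],[0,0,0],0.02]
  ],
  "grip_force": 40
}}

```text
time: 13.22
eef_pos: [0.6507, -0.0815, 0.0843]
tcp_rot: [0.695, 0.719, 0.0, 0.001]
contact_force: [-1.4, 1.1, 6.2]
opening: 0.359
finger_force: 43.4
```

```bash
python3 -c "
from h import *
J()"
```

```text
t 13.22 jig [ 0.0578 -0.2483  0.0843] turn needed [ 0.0015  0.0005 -0.0002] F [-1.3  1.1  6.2] open 0.359 ff 43.35040993988514
```

Emit:
{"api": "drive_tool", "payload": {
  "moves": [
    [[0,0,0],[0.005,0,0],0.02],
    [[0,0,0],[0.012,0,0],0.02],
    [[0,0,0],[0.015,0,0],0.02],
    [[0,0,0],[0.015,0,0],0.02],
    [[0,0,0],[0.013,0,0],0.02]
  ]
}}

```text
time: 13.85
eef_pos: [0.6488, -0.022, 0.0843]
tcp_rot: [0.695, 0.719, -0.0, 0.001]
contact_force: [-0.3, -3.2, 4.9]
opening: 0.36
finger_force: 43.1
```

```bash
python3 -c "
from h import *
J()"
```

```text
t 13.85 jig [ 0.0579 -0.1888  0.0843] turn needed [ 0.0018  0.0019 -0.0002] F [-0.4 -3.2  4.9] open 0.36 ff 43.13181236386299
```

Emit:
{"api": "drive_tool", "payload": {
  "moves": [
    [[0,0,0],[0.022,0,0],0.02],
    [[0,0,0],[0.028,0,0],0.02],
    [[0,0,0],[0.028,0,0],0.02],
    [[0,0,0],[0.024,0,0],0.02],
    [[0,0,0],[0.012,0,0],0.02]
  ]
}}

```text
time: 14.48
eef_pos: [0.6452, 0.0929, 0.0843]
tcp_rot: [0.695, 0.719, 0.0, 0.001]
contact_force: [1.6, -3.4, 5.0]
opening: 0.356
finger_force: 43.1
```

Emit:
{"api": "drive_tool", "payload": {
  "moves": [
    [[0,0,0],[0.005,0,0],0.02],
    [[0,0,0],[0,0,0],0.02],
    [[0,0,0],[0,0,0],0.02]
  ]
}}

```text
time: 14.85
eef_pos: [0.6451, 0.0972, 0.0843]
tcp_rot: [0.695, 0.719, 0.001, 0.001]
contact_force: [0.6, -2.1, 5.9]
opening: 0.356
finger_force: 43.1
```

```bash
python3 - <<'E'
from h import *
J()
b=cam('side');s=b['image'][150:230,225:325]
t=cam('top')['image'][160:240,200:300]
save(cv2.resize(s,None,fx=7,fy=7,interpolation=cv2.INTER_CUBIC),'side5.png')
save(cv2.resize(t,None,fx=7,fy=7,interpolation=cv2.INTER_CUBIC),'top5.png')
E
```

```text
t 14.85 jig [ 0.0582 -0.0696  0.0843] turn needed [ 0.0023  0.0008 -0.0001] F [ 0.6 -2.1  5.9] open 0.356 ff 43.13773512840271
```

View pics/side5.png

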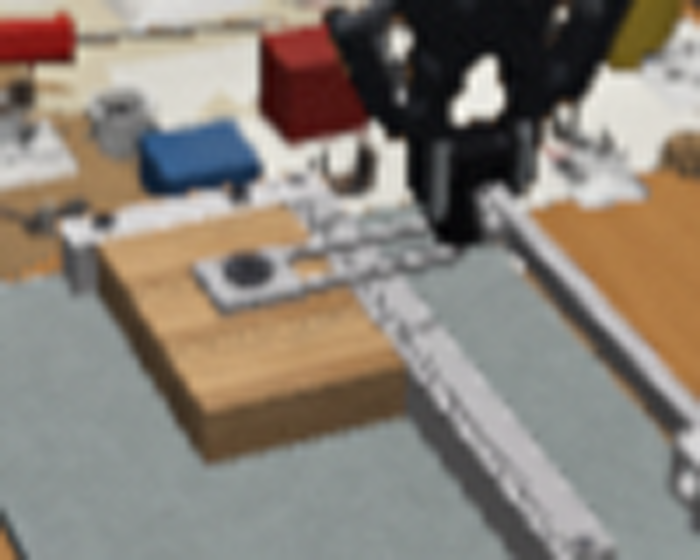

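The side crop shows the bush at (248,268) over the middle block, the boom out, and the row still closed. By the TCP, 1.3 mm remain.

Emit:
{"api": "drive_tool", "payload": {
  "moves": [
    [[0,0,0],[0.0013,0,0],0.02],
    [[0,0,0],[0,0,0],0.02],
    [[0,0,0],[0,0,0],0.02]
  ]
}}

```text
time: 15.32
eef_pos: [0.6451, 0.0981, 0.0843]
tcp_rot: [0.695, 0.719, 0.0, 0.001]
contact_force: [0.2, -3.2, 6.2]
opening: 0.359
finger_force: 43.2
```

```bash
python3 - <<'E'
from h import *
J()
b=cam('side');c=np.load('side0.npy',allow_pickle=True).item()
t=np.load('jig.npy');R=Ro.from_euler('z',t[2]).as_matrix()
P=lambda *p:R@np.array(p)+[t[0],t[1],0]
# bush: parked predicted & final predicted, marks
q0=proj(b,[P(-.045,-.2475,.06)])[0];q1=proj(b,[P(-.045,-.0675,.06)])[0]
print('pred',q0,q1)
def cr(i,q,n=(24,16)): 
    x,y=np.round(q).astype(int);print(x-n[0],y-n[1]);return cv2.resize(i[y-n[1]:y+n[1],x-n[0]:x+n[0]],None,fx=14,fy=14,interpolation=cv2.INTER_CUBIC)
m=proj(b,[P(.012,-.0675,.045)])[0];print('marks',proj(b,[P(.012,y,.041) for y in(-.0225,-.0675,-.1125)]))
A=cr(c['image'],q0,(14,10));B=cr(b['image'],q1,(14,10))
C=cr(b['image'],m,(28,11))
save(np.vstack([np.hstack([A,B]),C]),'fin.png')
E
```

```text
t 15.32 jig [ 0.0582 -0.0686  0.0843] turn needed [ 0.0022  0.0011 -0.0003] F [ 0.1 -3.2  6.2] open 0.359 ff 43.15328277647495
pred [285.29929222 223.01058146] [259.41028758 187.33626925]
marks [[271.09792684 181.44377261]
 [276.9928525  188.90986304]
 [283.24901512 196.83492624]]
271 213
245 177
249 177
```

View pics/fin.png

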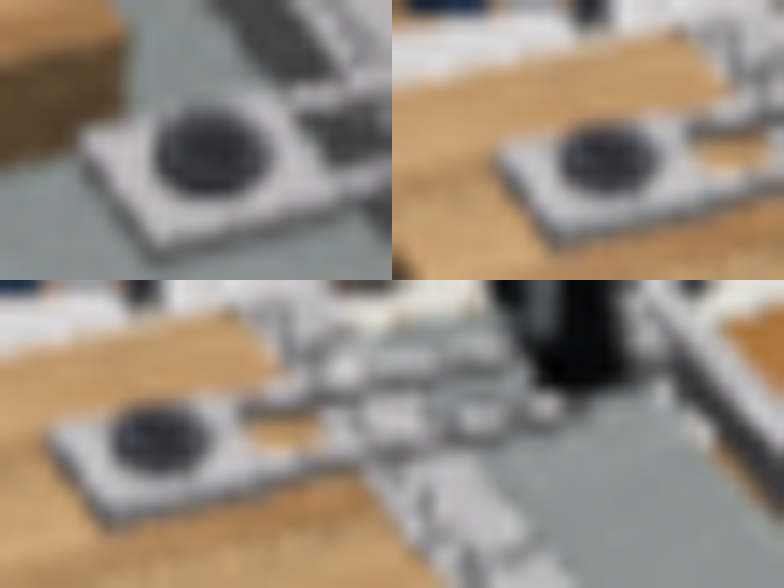

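The final crop shows the bush at native pixel (259.96,187.8). Its offset from the prediction matches the parked bush's to about 0.1 px (under 0.5 mm), and the TCP has travelled 179.7 mm. The row is closed and the button is squeezed (31 mm opening).

```bash
python3 -c "
from plant import ctrl
print(ctrl.sign_off())"
```

```text
the job is handed in; nothing more can be done
None
```

The three pine blocks are in a closed row against the fence and end stop. The arm still holds the grip with the button squeezed, and the pointer is at the middle long mark, within about 0.5 mm by my measurements; the job is handed in at about 15 s of the 67 s allowed.

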